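# Start a three-minute cure on the UV box

### The job

Cure the repaired board in the UV box: push its drawer gently fully home, then wind the timer clockwise past its red top mark (5), without forcing it against its stop, and turn it back down so that its red pointer stands at 3 minutes. Do not shove the box across the bench, and leave the multimeter, solder reel and flux jar alone.

Things in the scene. Friction and masses are not known exactly. Their poses are not given: they have to be found in the camera images.
- uv_box: white sheet-metal UV curing box, 240 deep (x), 280 wide (y), 125 mm high, about 3 kg, loose on four rubber feet: it slides when pushed sideways with more than 15 to 25 N. Origin: centre of its underside, on the bench; x points to its rear, away from the drawer, y to its left, z up. The timer sits front right on its flat top (the deck).
- drawer (a joint): how far the blue-fronted drawer stands open, in m: 0 fully home, 0.09 the most. It slides out of the box's front (along the box's -x), with about 4 N of friction, and stays where it is left; home is a cushioned stop, felt as a rising force. The board is clamped in it.
- drawer_lip (a point): middle of the front face of the drawer's aluminium finger lip, the place to push. The lip is 160 wide (y), 14 high and 14 mm deep, its centre 99 mm above the bench; its face stands 14 mm in front of the blue drawer front and, with the drawer home, 146 mm in front of the box's origin. Axes as the box's.
- timer (a joint): angle (rad) of the timer's shaft, black disc and red pointer: 0 at the green mark, growing clockwise from above, 0.698 (40 degrees) a minute: 3 minutes is 2.094, the red top mark (5) 3.491. A springy stop is met at 3.700 and yields about 0.1 under hard twisting (0.5 N m). Turning takes 0.13 to 0.25 N m; it stays where it is left.
- dial_centre (a point): centre of the timer's 100 mm scale plate on the deck, 125 mm above the bench, on the timer's upright axis. Axes as the box's; at joint value q the pointer points 1.745 - q from the box's x, anticlockwise from above. Green mark 0, a long black tick each minute, a short one each half, red mark 5.
- grip (a point): centre of the timer's grey bar grip, on the timer's axis, 162 mm above the bench, 10 mm below the bar's top. Bar 42 long (this x), 14 mm thick (this y), sides upright from 15 to 47 mm above the deck, over the 54 mm black disc. It is worn loose: from pointing as the red pointer does, it rocks 0.15 rad either way before the shaft follows.
- multimeter: yellow multimeter lying on the bench to the left of the box, 160 x 84 x 34 mm; origin at the centre of its underside
- solder_reel: reel of solder standing on its flange on the right of the box, 54 mm across, 42 mm high; origin at the centre of its underside
- flux_jar: small amber jar with a white cap, right of the drawer, 40 mm across, 50 mm high; origin at the centre of its underside

How it is judged:
By the outcome, as a careful person would: the job done as asked, in the order asked, and still so for the second after the job is handed in, with the robot touching nothing.
It also fails if it takes over 72 s, if anything falls off the work surface, if the arm or the gripper's body presses on something with over 40 N, if the wrist force passes 120 N, or if a joint passes its speed limit or range.

### The arm

A 6-joint arm with a two-finger parallel gripper is mounted at the origin on the work surface. World frame = base frame: x ahead of the robot, y to its left, z up, the work surface at z = 0. Lengths are in m, angles in rad, forces in N, time in s.
With the tool pointing down it reaches from about 0.2 to 0.875 m from the base axis. Payload 3.4 kg.
Tool frame: the origin (TCP) lies between the finger pads; the fingertips stand 25 mm ahead of it and the grasp point (between the pads) lies 6 mm ahead of it (r.nose_length is the z of the fingertips in the tool frame, in m); z points along the fingers, y is the line along which they close (so a half turn about z gives the same grasp; the last joint's range is limited). The gripper opens to 94 mm and grips with 3 to 60 N. Pads are 16 mm wide; open, the fingers measure 119 mm over their backs; the gripper's body (75 mm by 177 mm) begins 78 mm behind the grasp point.
Start: joints at [-1.262, 0.276, 1.505, -0, 1.361, -0.121], TCP at [0.24, -0.523, 0.23] pointing down, gripper open.
Joint ranges: [-2.89, 2.89], [-0.75, 2.08], [0.22, 2.7], [-1.18, 4.32], [0.11, 2.71], [-2.7, 2.7]. Speed limits (rad/s): [2.57, 2.57, 3.14, 3.14, 3.14, 3.14].

### API

Orientations are given as a unit quaternion [w, x, y, z].
In Python, from plant import r, gripper_to, inverse_kinematics, vision, models, telemetry gives the robot as it stands. Calls block until the motion is done:
- r.move_to(position, orientation): joint-space move of the TCP to a pose.
- r.move_l(position, rot=None, vel=0.15, guard=None): straight line of the TCP; rot=None keeps the orientation; vel is the mean speed in m/s. With guard (N) it stops when the force on the tool has changed by that much, and returns True; else False.
- r.movej(angles): joint-space move.
- gripper_to(opening, f_grip=None): finger opening in m; f_grip is the grip in N (None keeps the last); returns when the fingers have stopped.
- r.hold(seconds).
- inverse_kinematics(position, orientation): joint angles nearest the present ones, or None.
- vision.snapshot(name): name is "scene" or "side" or "wrist"; returns the picture (420x560x3 uint8, red, green, blue); there is no depth.
- vision.get_calibration(name): a dict with "fx", "fy", "cx", "cy" (pixels), "D" ([k1, k2, p1, p2, k3] as OpenCV has them; the pictures are not rectified), "position" and "orientation" of the camera in the world. Camera axes: x right, y down, z forward; pixel columns grow to the right and rows downward; lengths in m; the calibration is good to about 2 mm. A picture is of the moment at which its call begins: read the wrist's pose just before it. get_calibration takes no time and is no camera call; for the wrist camera it gives the pose at the moment of the call.
A pose or a line that the arm cannot do raises r.PlanningError and nothing moves.
- r.sign_off(): hands the job in; it is judged then, once.
Trained networks look in the newest picture that a camera, given by its name, has taken for a name from the list of things; names that differ only in an ending like _2 or _b are one class to them, and where a whole thing is asked for, a point or a joint stands for the part that bears it (a point fixed in the world has none). Each returns a list of dicts, best first, with "score" (0 to 1); they miss things now and then, are a little off and sometimes report something else, mostly with a low value. They report only what shows in the picture. A call takes as long as a camera call.
- models.boxes_of(thing, camera): "at" ([x, y, z] in m, in world coordinates, good to about 4 mm: the middle of the surface that is visible of it).
- models.regions_of(thing, camera): "pixels" (420x560 bool, what is visible of it).
- models.mark_of(thing, camera): "at" ([x, y, z] in m, in world coordinates, good to about 4 mm: a listed point, or the origin of a listed thing).
Readings, each from a call of its own:
- telemetry.current_t(): time.
- telemetry.current_joints(): joint angles.
- telemetry.current_dq(): joint speeds.
- telemetry.current_joint_efforts(): joint torques, N m.
- telemetry.current_ee_pos(): TCP position.
- telemetry.current_tool_rot(): TCP orientation.
- telemetry.current_wrist_force(): force on the tool from outside, world axes, zero at the start.
- telemetry.current_torque(): the same for the moment, N m.
- telemetry.current_opening(): finger opening in m.
- telemetry.current_finger_force(): force on a finger pad.
Only numpy, scipy, OpenCV 4.12 (cv2) and the standard library are available. Lean on these libraries where they do the work, as an engineer would, in place of code of your own. Each camera call takes 0.05 s, during which the arm holds its last target. There are 200 camera calls.

## Working session

There is one attempt and no reset: what is moved stays moved. The work goes in short steps, each a Python script; the robot and the scene stay as the last script left them, time stands still between calls to the robot, and variables do not carry over. Pictures are saved under pics/ and viewed, at most 10 in all, crops included, and the job is handed in when it is done.

```bash
mkdir -p pics; ls; python3 - <<'E'
from plant import r, vision, models, telemetry
import cv2, numpy as np
print(telemetry.current_t())
ims=[]
for c in ["scene","side"]:
    im=vision.snapshot(c); ims.append(im)
    cv2.imwrite(f"pics/{c}0.png",im[:,:,::-1])
    for t in ["uv_box","drawer_lip","dial_centre","grip","multimeter","solder_reel","flux_jar"]:
        print(c,t,[(np.round(d["at"],4).tolist(),round(d["score"],2)) for d in models.mark_of(t,c)[:2]])
k=vision.get_calibration("scene");print(k)
print(vision.get_calibration("side"));print(vision.get_calibration("wrist"))
cv2.imwrite("pics/both0.png",cv2.resize(np.hstack(ims),(800,300))[:,:,::-1])
print(telemetry.current_t(),telemetry.current_tool_rot())
E
```

```text
pics
0.0
scene uv_box [([0.6999, -0.0608, 0.0029], 0.98)]
scene drawer_lip [([0.5034, -0.1078, 0.1008], 0.75)]
scene dial_centre [([0.6679, -0.1337, 0.122], 0.67)]
scene grip [([0.6708, -0.1361, 0.1638], 0.51)]
scene multimeter [([0.616, 0.1584, 0.0013], 0.58)]
scene solder_reel [([0.8241, -0.2351, -0.0009], 0.73)]
scene flux_jar [([0.6368, -0.2719, 0.0027], 0.65)]
side uv_box [([0.6981, -0.0619, 0.0002], 0.66)]
side drawer_lip [([0.5076, -0.1112, 0.0991], 0.94)]
side dial_centre [([0.6709, -0.142, 0.1257], 0.64)]
side grip [([0.6711, -0.1349, 0.1589], 0.66)]
side multimeter [([0.6112, 0.1541, -0.0032], 0.63)]
side solder_reel []
side flux_jar []
{'fx': 539.6888714947294, 'fy': 539.6888714947294, 'cx': 283.20865311003104, 'cy': 215.0888068559871, 'D': array([-0.04042819,  0.        ,  0.        ,  0.        ,  0.        ]), 'position': array([ 1.03894353, -0.52365274,  1.08087605]), 'orientation': array([-0.31099557,  0.90707414,  0.27033128, -0.0861352 ])}
{'fx': 381.0912347793349, 'fy': 381.0912347793349, 'cx': 288.8149791659971, 'cy': 209.04627374000822, 'D': array([-0.09981302,  0.        ,  0.        ,  0.        ,  0.        ]), 'position': array([0.65142001, 0.49003266, 0.81955722]), 'orientation': array([-0.00565101, -0.00178877,  0.96789669, -0.25127845])}
{'fx': 370.7214521908517, 'fy': 370.7214521908517, 'cx': 276.1257956435148, 'cy': 210.92426850394986, 'D': array([-0.04527075,  0.        ,  0.        ,  0.        ,  0.        ]), 'position': array([ 0.30757146, -0.49307926,  0.38540962]), 'orientation': array([ 0.10869365,  0.83499978, -0.5349127 , -0.06949432])}
0.8 [6.87301873e-05 9.76992327e-01 2.13274441e-01 1.25170982e-05]
```

View pics/scene0.png

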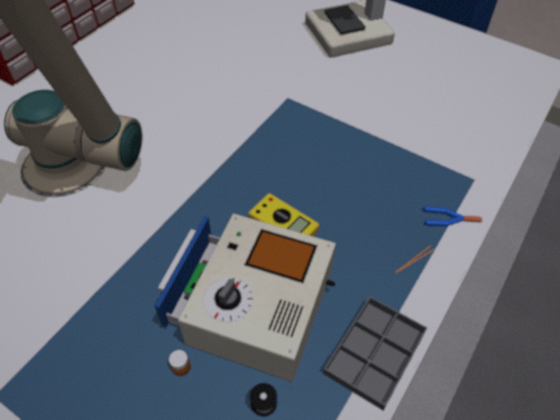

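View pics/side0.png

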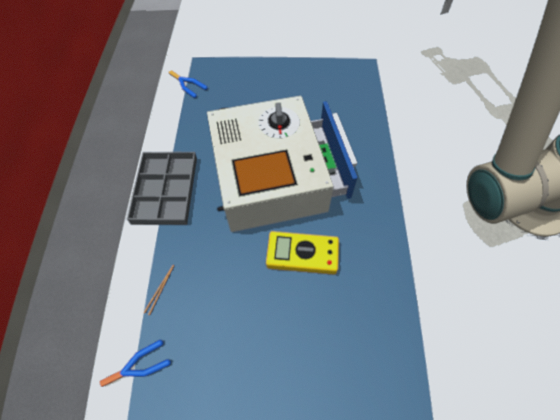

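The scene view shows the box at about (260,290), turned slightly left, with its drawer partly open and its blue front at (185,270). The dial is at (228,297). The flux jar (179,362) and reel (263,398) are to the right, and the multimeter is at (284,220). The side view agrees. Next is a close wrist view, resampled to a plan of the deck.

```bash
cat > h.py <<'E'
from plant import r, gripper_to, inverse_kinematics, vision, models, telemetry as T
import cv2, numpy as np
from scipy.spatial.transform import Rotation as R
def down(yaw): return np.array([0,np.cos(yaw/2),np.sin(yaw/2),0])
def cam(k):
    Rc=R.from_quat(np.roll(k["orientation"],-1)).as_matrix()
    K=np.array([[k["fx"],0,k["cx"]],[0,k["fy"],k["cy"]],[0,0,1]])
    return Rc,np.array(k["position"]),K,np.array(k["D"],float)
def proj(P,k):
    Rc,p,K,D=cam(k)
    return cv2.projectPoints(np.ascontiguousarray(np.reshape(P,(-1,3)),dtype=float),cv2.Rodrigues(Rc.T)[0],-Rc.T@p,K,D)[0][:,0]
def onplane(px,k,z):
    Rc,p,K,D=cam(k)
    u=cv2.undistortPoints(np.reshape(px,(-1,1,2)).astype(float),K,D)[:,0]
    d=np.c_[u,np.ones(len(u))]@Rc.T
    return p+d*((z-p[2])/d[:,2])[:,None]
def plan(im,k,c,yaw,z,half,res):
    """top view: image up = box x, image left = box y, centred at c"""
    n=int(half/res); a=(np.arange(-n,n+1))*res
    V,U=np.meshgrid(-a,-a,indexing='ij') # rows: x from +half down; cols: y from +half down
    X=c[0]+np.cos(yaw)*V-np.sin(yaw)*U; Y=c[1]+np.sin(yaw)*V+np.cos(yaw)*U
    m=proj(np.stack([X,Y,np.full_like(X,z)],-1),k).astype(np.float32).reshape(*X.shape,2)
    return cv2.remap(im,m[...,0],m[...,1],cv2.INTER_LINEAR)
def fmt(l): return [(np.round(d["at"],4).tolist(),round(d["score"],2)) for d in l[:2]]
E
python3 - <<'E'
from h import *
yaw=0.243; u=np.array([np.cos(yaw),np.sin(yaw)]); v=np.array([-u[1],u[0]])
c=np.array([0.67,-0.137])
k=vision.get_calibration("wrist"); print("fwd",cam(k)[0][:,2])
out=[]
for off,lat in ((-0.15,0.03),(-0.12,-0.03)):
    p=c+off*u+lat*v
    r.move_to([*p,0.33],down(yaw)); r.hold(0.3)
    k=vision.get_calibration("wrist"); im=vision.snapshot("wrist")
    print(T.current_t(),T.current_joints().round(3) if hasattr(T.current_joints(),'round') else T.current_joints())
    for t in ["uv_box","drawer_lip","dial_centre","grip"]: print(t,fmt(models.mark_of(t,"wrist")))
    out.append(im); np.savez(f"w{len(out)}.npz",im=im,**k)
a=plan(out[1],k,c,yaw,0.125,0.075,0.00027)
cv2.imwrite("pics/w1.png",np.hstack([out[0][:,:],])[:,:,::-1]); cv2.imwrite("pics/p1.png",a[:,:,::-1]); print(a.shape)
E
```

```text
fwd [-0.23233872 -0.10717156 -0.96671246]
2.9 [-0.402  0.178  1.395 -0.     1.569  0.927]
uv_box [([0.6989, -0.0613, -0.0009], 0.84)]
drawer_lip [([0.5088, -0.1082, 0.1], 0.88)]
dial_centre [([0.6669, -0.138, 0.1222], 0.96)]
grip [([0.6705, -0.1399, 0.1623], 0.9)]
3.825 [-0.451  0.267  1.275  0.     1.599  0.876]
uv_box [([0.6978, -0.0614, -0.0014], 0.87)]
drawer_lip [([0.5054, -0.1108, 0.1035], 0.83)]
dial_centre [([0.6688, -0.1395, 0.1241], 0.63)]
grip [([0.6705, -0.137, 0.1608], 0.68)]
(555, 555, 3)
```

View pics/w1.png

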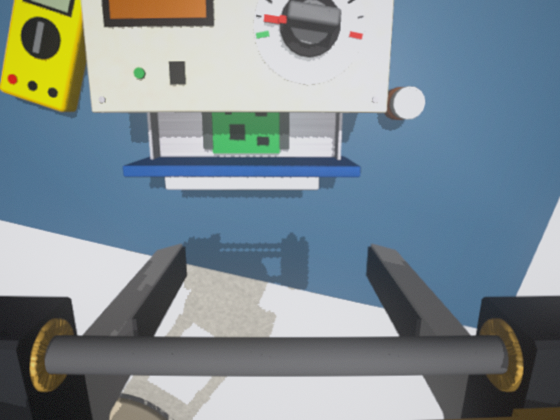

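View pics/p1.png

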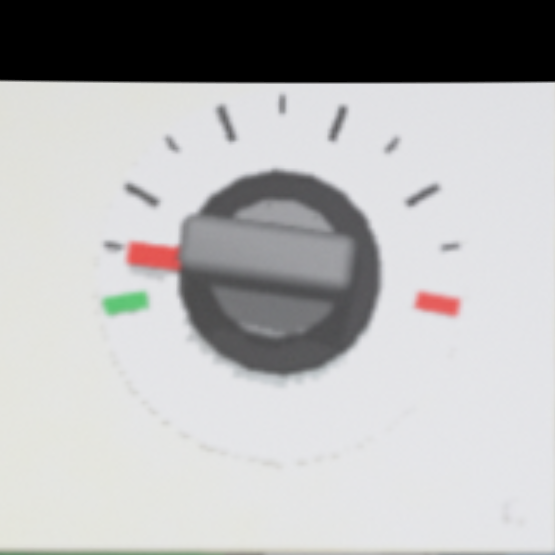

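The wrist view shows the drawer about 52 mm open, with the lip at (242,183) and nothing in its way. In the deck plan, green is at (126,303) and red 5 at (438,303), so the yaw is right. That puts the dial centre at (282,275) and the pointer at (153,257), q≈0.32, with the bar roughly aligned to it. Next I push the drawer.

```bash
python3 - <<'E'
from h import *
yaw=0.243; u=np.array([np.cos(yaw),np.sin(yaw)]); o=np.array([0.6988,-0.0613])
P=lambda d,z:[*(o-d*u),z]
gripper_to(0.0)
r.move_to(P(0.245,0.16),down(yaw))
r.move_l(P(0.245,0.11),vel=0.1)
r.hold(0.2); f0=np.array(T.current_wrist_force())
def st(m): 
    p=np.array(T.current_ee_pos()); f=np.array(T.current_wrist_force())-f0
    print(m,round(T.current_t(),2),"d",round(float((o-p[:2])@u),4),"F",(f[:2]@u).round(2),f.round(1))
st("start")
print(r.move_l(P(0.160,0.11),vel=0.05,guard=9)); st("a")
d=0.160
for i in range(12):
    d-=0.001
    g=r.move_l(P(d,0.11),vel=0.01,guard=8); st(g)
    f=np.array(T.current_wrist_force())-f0
    if -(f[:2]@u)>10: break
E
```

```text
start 7.14 d 0.2445 F 0.0 [0. 0. 0.]
False
a 8.99 d 0.1599 F -3.14 [-2.1 -4.5 -1.2]
False 9.24 d 0.1592 F -4.47 [-3.4 -5.  -1.1]
False 9.49 d 0.1581 F -4.94 [-3.9 -4.9 -0.2]
False 9.74 d 0.157 F -4.01 [-2.9 -5.  -1. ]
False 9.99 d 0.1563 F -5.0 [-3.9 -5.1 -1.2]
False 10.24 d 0.1563 F -6.71 [-5.5 -5.8  0.4]
False 10.49 d 0.1562 F -8.23 [-6.7 -7.1  2.1]
False 10.74 d 0.1562 F -11.13 [-9.5 -8.   4.2]
```

```bash
python3 - <<'E'
from h import *
yaw=0.243; u=np.array([np.cos(yaw),np.sin(yaw)]); v=np.array([-u[1],u[0]]); o=np.array([0.6988,-0.0613])
p=np.array(T.current_ee_pos())
r.move_l([*(p[:2]-0.03*u),0.11],vel=0.1)
print("free force",np.round(T.current_wrist_force(),1))
r.move_l([*(p[:2]-0.03*u),0.22],vel=0.3)
gripper_to(0.05)
c=np.array([0.67,-0.137]); 
r.move_to([*(c-0.12*u-0.03*v),0.33],down(yaw)); r.hold(0.3)
k=vision.get_calibration("wrist"); im=vision.snapshot("wrist")
for t in ["uv_box","drawer_lip","dial_centre","grip"]: print(t,fmt(models.mark_of(t,"wrist")))
k0=np.load("w2.npz")
cc=np.array([0.6988,-0.0613])-0.09*u-0.04*v
A=plan(k0["im"],k0,cc,yaw,0.125,0.1,0.0005);B=plan(im,k,cc,yaw,0.125,0.1,0.0005)
cv2.imwrite("pics/p2.png",np.hstack([A,B])[:,:,::-1]); print(T.current_t(),A.shape)
d=np.array([0.6707,-0.1382])
Q=plan(im,k,d,yaw,0.125,0.06,0.0004)
Q0=plan(k0["im"],k0,d,yaw,0.125,0.06,0.0004)
print("shift px(0.4mm)",cv2.phaseCorrelate(cv2.cvtColor(Q0,7).astype(float),cv2.cvtColor(Q,7).astype(float)))
E
```

```text
free force [ 0.4 -0.3  0.4]
uv_box [([0.6967, -0.0639, -0.0009], 0.72)]
drawer_lip [([0.5585, -0.0981, 0.1034], 0.81)]
dial_centre [([0.669, -0.1359, 0.1205], 0.98)]
grip [([0.6703, -0.1357, 0.1619], 0.89)]
13.8333 (401, 401, 3)
shift px(0.4mm) ((-0.015139998634140284, 0.2038493518765847), 0.9284972708388426)
```

View pics/p2.png

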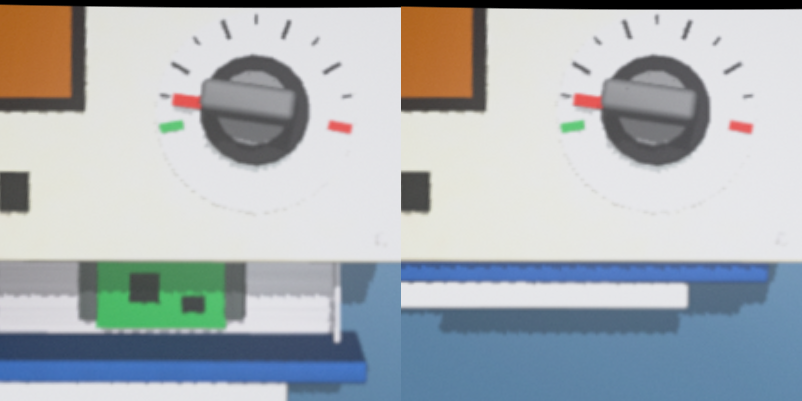

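The box has not moved (shift 0.08 mm). In the right-hand plan the blue front now sits against the box at row 262, so the drawer is home; I'll check that numerically. Then the first winding stroke, from q≈0.32 to about 2.0, followed by a regrip turned half round because of the last joint's range.

```bash
cat >> h.py <<'E'
YAW=0.243; DIAL=np.array([0.6707,-0.1382]); U=np.array([np.cos(YAW),np.sin(YAW)]); V=np.array([-U[1],U[0]])
def pointer(name="wrist",z=0.128,save=None):
    k=vision.get_calibration(name); im=vision.snapshot(name)
    p=plan(im,k,DIAL,YAW,z,0.055,0.00025)
    if save: cv2.imwrite(save,p[:,:,::-1])
    n=p.shape[0]//2; yy,xx=np.mgrid[-n:n+1,-n:n+1]; X=-yy*0.25; Y=-xx*0.25; rr=np.hypot(X,Y)
    q=p.astype(int); m=(q[...,0]>120)&(q[...,0]>1.7*q[...,1])&(q[...,0]>1.7*q[...,2])&(rr>29)&(rr<37)
    if m.sum()<30: return None,int(m.sum())
    a=np.arctan2(Y[m].mean(),X[m].mean()); return round((1.745-a)%(2*np.pi),3),int(m.sum())
def dq6(d):
    j=np.array(T.current_joints(),float); j[5]+=d; r.movej(j)
def st(m=""):
    f=np.array(T.current_wrist_force()); print(m,"t",round(T.current_t(),2),"p",np.round(T.current_ee_pos(),4),"F",f.round(1),"Mz",round(float(T.current_torque()[2]),3),"q6",round(float(T.current_joints()[5]),3))
E
python3 - <<'E'
from h import *
print("pointer",pointer(), pointer(z=0.125))
k=vision.get_calibration("wrist"); im=vision.snapshot("wrist")
o=DIAL+0.0476*U  # any frame on column
cc=DIAL-0.085*U+0.045*V
for z in (0.125,0.106):
    g=cv2.cvtColor(plan(im,k,cc,YAW,z,0.03,0.00025),7).astype(float)[:,100:140].mean(1)
    d=np.diff(cv2.GaussianBlur(g[:,None],(1,5),0)[:,0]); i=np.argsort(-abs(d))[:14]
    print(z,[(round(-85+(120-int(x))*0.25,2),round(d[x])) for x in sorted(i)])
b=1.668
r.move_to([*DIAL,0.235],down(b)); st("above")
r.hold(0.2); f0=np.array(T.current_wrist_force()); st()
print(r.move_l([*DIAL,0.168],vel=0.1,guard=6)); st("down")
gripper_to(0.0,8); st("soft"); print(T.current_opening())
E
```

```text
pointer (np.float64(0.317), 695) (np.float64(0.328), 710)
0.125 [(-74.25, -12), (-74.5, -13), (-74.75, -13), (-75.0, -13), (-75.25, -12), (-84.75, 13), (-85.0, 13), (-85.25, 13), (-85.5, 13), (-97.5, -12), (-97.75, -13), (-98.0, -14), (-98.25, -14), (-98.5, -13)]
0.106 [(-75.75, -12), (-76.0, -12), (-76.25, -13), (-76.5, -13), (-76.75, -12), (-86.75, 12), (-87.0, 12), (-87.25, 12), (-87.5, 12), (-87.75, 12), (-100.5, -12), (-100.75, -13), (-101.0, -14), (-101.25, -13)]
above t 15.15 p [ 0.6707 -0.1385  0.2353] F [ 0.6  1.  -0.7] Mz -0.065 q6 -0.401
 t 15.35 p [ 0.6706 -0.1386  0.2357] F [-0.6 -0.3 -0.2] Mz 0.009 q6 -0.402
False
down t 16.17 p [ 0.6712 -0.1383  0.1686] F [ 0.6 -0.7  0.1] Mz 0.001 q6 -0.402
soft t 16.82 p [ 0.6703 -0.1383  0.1682] F [-1.6 -0.2  1.6] Mz -0.005 q6 -0.402
0.013701997889799892
```

The lip face is 26.1 mm in front of the box edge, against 26 mm nominal, so the drawer is home. The grip is centred, so I wind now.

```bash
python3 - <<'E'
from h import *
gripper_to(0.0,45); st("grip")
for d in (0.15,0.5,0.6,0.6): dq6(d); st(d)
gripper_to(0.05); st("open")
r.move_l([*DIAL,0.24],vel=0.25); 
print(pointer(save="pics/s1.png"), pointer("scene"),pointer("side"))
st()
E
```

```text
grip t 17.03 p [ 0.6703 -0.1383  0.1682] F [-2.5 -0.1  3.3] Mz -0.006 q6 -0.402
0.15 t 17.3 p [ 0.6701 -0.1383  0.1682] F [-2.6 -0.4  2.3] Mz -0.014 q6 -0.255
0.5 t 17.84 p [ 0.6696 -0.1381  0.1681] F [-4.2 -0.5  2.3] Mz 0.013 q6 0.242
0.6 t 18.47 p [ 0.6691 -0.1376  0.1682] F [-4.5  1.5  3.2] Mz 0.003 q6 0.839
0.6 t 19.09 p [ 0.669  -0.137   0.1681] F [-4.   2.5  4.1] Mz 0.011 q6 1.436
open t 19.82 p [ 0.6692 -0.1377  0.1682] F [ 0.1  0.7 -0.4] Mz 0.035 q6 1.439
(np.float64(2.009), 676) (np.float64(1.948), 567) (np.float64(2.013), 677)
 t 20.41 p [ 0.6698 -0.1379  0.2383] F [ 0.2 -0.  -0.2] Mz -0.005 q6 1.439
```

```bash
cat >> h.py <<'E'
A=np.array([0.6702,-0.1382])
def gripdown(q6):
    """above the grip with tool down at given q6, then down and gripped; returns joint target"""
    up=T.current_joints()
    q1=float(np.array(inverse_kinematics([*A,0.24],down(0.243)))[0])
    yaw=q1+np.pi/2-q6
    r.move_to([*A,0.24],down(yaw)); r.move_l([*A,0.168],vel=0.12,guard=8)
    j=np.array(inverse_kinematics([*A,0.168],down(yaw)),float)
    gripper_to(0.0,8); st("soft"); gripper_to(0.0,45); return j
def turn(j,d): j[5]+=d; r.movej(j); st(f"turn {d}")
def release():
    gripper_to(0.05); p=np.array(T.current_ee_pos()); r.move_l([p[0],p[1],0.24],vel=0.25)
E
python3 - <<'E'
from h import *
j=gripdown(1.437-np.pi); print(j.round(3))
turn(j,0.8); turn(j,0.78)
print(pointer(),pointer("scene"),pointer("side"))
release(); st("up")
print(pointer(save="pics/s2.png"),pointer("scene"),pointer("side"))
E
```

```text
soft t 24.46 p [ 0.6705 -0.1372  0.1683] F [-0.5  3.   1.3] Mz 0.064 q6 -1.705
[-0.305  0.475  1.348 -0.     1.319 -1.705]
turn 0.8 t 25.46 p [ 0.6703 -0.1375  0.1682] F [1.  5.3 3.4] Mz 0.047 q6 -0.906
turn 0.78 t 26.23 p [ 0.67   -0.1376  0.1682] F [-0.4  5.2  3.6] Mz 0.102 q6 -0.126
(None, 0) (np.float64(3.625), 635) (None, 0)
up t 27.55 p [ 0.6705 -0.1383  0.2411] F [-0.   0.3 -1.3] Mz -0.023 q6 -0.125
(None, 6) (None, 0) (None, 0)
```

View pics/s2.png

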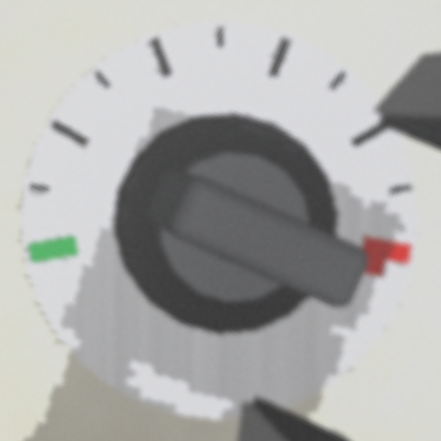

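The plan shows the bar past the red mark, but the pointer near (374,257) is shadowed and merges with the mark. I'll look from the earlier, clearer position.

```bash
python3 - <<'E'
from h import *
r.move_to([*(DIAL-0.12*U-0.03*V),0.33],down(YAW)); r.hold(0.2)
print(pointer(save="pics/s3.png"),pointer(z=.125),pointer("scene"),T.current_t())
E
```

```text
(np.float64(3.583), 660) (np.float64(3.573), 670) (np.float64(3.63), 672) 28.9917
```

View pics/s3.png

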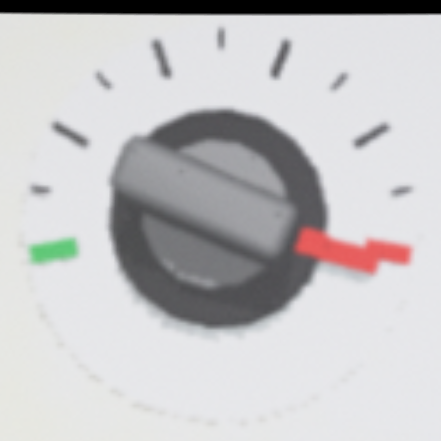

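The pointer stands at q≈3.58, clearly past the red mark at (390,252) and short of the 3.70 stop. Now I turn it back to 3 minutes: 0.30 of slack plus 1.486, stopping a little short, then measure.

```bash
python3 - <<'E'
from h import *
j=gripdown(-0.126)
turn(j,-0.9); turn(j,-0.86)
release(); r.move_to([*(DIAL-0.12*U-0.03*V),0.33],down(YAW)); r.hold(0.2)
print(pointer(save="pics/s4.png"),pointer(z=.125),pointer("scene"),pointer("side"),T.current_t())
E
```

```text
soft t 31.34 p [ 0.6699 -0.1381  0.1682] F [-1.3  1.1  2.2] Mz 0.038 q6 -0.126
turn -0.9 t 32.42 p [ 0.6708 -0.1379  0.1681] F [0.2 0.8 2. ] Mz 0.022 q6 -1.025
turn -0.86 t 33.26 p [ 0.671  -0.1371  0.1682] F [2.3 4.8 2.1] Mz 0.0 q6 -1.884
(np.float64(2.118), 687) (np.float64(2.106), 694) (np.float64(2.078), 559) (np.float64(2.138), 653) 37.1833
```

View pics/s4.png

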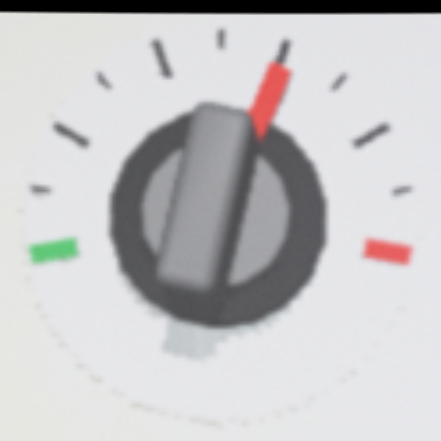

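The pointer at (275,85) sits almost on the third long tick, about 0.02 rad high. The clock is at 37 s, so there is time to trim it.

```bash
python3 - <<'E'
from h import *
j=gripdown(-1.886)
turn(j,-0.024)
release(); r.move_to([*(DIAL-0.12*U-0.03*V),0.33],down(YAW)); r.hold(0.2)
print(pointer(),pointer(z=.125),pointer("scene"),pointer("side"),T.current_t())
vision.snapshot("wrist")
for t in ["uv_box","drawer_lip","dial_centre"]: print(t,fmt(models.mark_of(t,"wrist")))
k=vision.get_calibration("wrist"); im=vision.snapshot("wrist"); k0=np.load("w2.npz")
g=lambda im,k:cv2.cvtColor(plan(im,k,DIAL+0.05*V,YAW,0.125,0.03,0.0004),7).astype(float)
print("shift",cv2.phaseCorrelate(g(k0["im"],k0),g(im,k)))
cc=DIAL-0.085*U+0.045*V
for z in (0.125,0.106):
    e=cv2.cvtColor(plan(im,k,cc,YAW,z,0.03,0.00025),7).astype(float)[:,100:140].mean(1)
    d=np.diff(cv2.GaussianBlur(e[:,None],(1,5),0)[:,0]); print(z,[(round(-85+(120-int(x))*0.25,2)) for x in sorted(np.argsort(d)[:8])])
cv2.imwrite("pics/end.png",vision.snapshot("scene")[:,:,::-1])
E
```

```text
soft t 40.93 p [ 0.6703 -0.1371  0.1683] F [-0.3  3.4  1.7] Mz -0.041 q6 -1.886
turn -0.024 t 41.4 p [ 0.6703 -0.1372  0.1682] F [-0.4  4.9  3.2] Mz -0.075 q6 -1.91
(np.float64(2.096), 669) (np.float64(2.084), 677) (np.float64(2.052), 560) (np.float64(2.11), 659) 45.3417
uv_box [([0.7002, -0.0625, 0.0005], 0.87)]
drawer_lip [([0.5591, -0.096, 0.102], 0.65)]
dial_centre [([0.6707, -0.1381, 0.1215], 0.95)]
shift ((0.06280103548159843, 0.014534752548584606), 0.8075629443001663)
0.125 [-74.0, -74.25, -74.5, -74.75, -75.0, -97.5, -97.75, -98.0]
0.106 [-75.75, -76.0, -76.25, -76.5, -100.25, -100.5, -100.75, -101.0]
```

View pics/end.png

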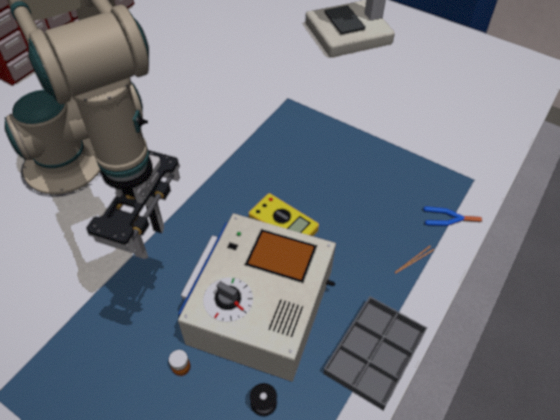

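The final view shows the drawer home at (200,265), the multimeter, reel and jar where they were, the box unmoved and the arm clear. The pointer reads 2.09.

```bash
python3 -c "
from plant import r
print(r.sign_off())"
```

```text
the job is handed in; nothing more can be done
None
```

The job is handed in: the drawer is fully home, the timer was wound to about 3.58 rad (past the 5 mark at 3.49, short of the stop at 3.70) and turned back to 3 minutes (about 2.09 rad), the box did not measurably move, and the multimeter, solder reel and flux jar were left alone.

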